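Put the bench-mounted gear lever into third

ROBOT

A 6-joint arm with a two-finger parallel gripper is mounted at the origin on the work surface. World frame = base frame: x ahead of the robot, y to its left, z up, the work surface at z = 0. Lengths are in m, angles in degrees, forces in N, time in s.
With the tool pointing down it reaches from about 0.3 to 0.775 m from the base axis. Payload 14.6 kg.
Tool frame: the origin (TCP) lies between the finger pads; the fingertips stand env.tip_extent ahead of it and the grasp point (between the pads) lies 6 mm ahead of it (env.tip_extent is the distance from the TCP to the fingertips, in m); z points along the fingers, x is the direction in which the jaws open and shut, and the axes are right-handed (so a half turn about z gives the same grasp; the last joint's range is limited). The gripper opens to 94 mm and grips with 3 to 60 N. Pads are 16 mm wide; open, the fingers measure 119 mm over their backs; the gripper's body (75 mm by 177 mm) begins 78 mm behind the grasp point.
Start: joints at [60.47, 17.183, 87.147, -0, 75.671, -3.816], TCP at [0.239, 0.496, 0.23] pointing down, gripper open.
Joint ranges: [-173.82, 173.82], [-45.26, 126.66], [13.44, 144.39], [-59.66, 239.66], [0, 175.72], [-146.38, 146.38]. Speed limits (degrees/s): [127.2, 127.2, 147.25, 180, 180, 180].

INTERFACE

Orientations are given as [roll, pitch, yaw] about the fixed x, y, z axes, in that order (R = Rz(yaw) Ry(pitch) Rx(roll)).
In Python, from station import readout, viewer, env, nets gives the robot as it stands.
- The arm moves only by the tool step_arm, never from a script. Its argument "plan" is one flat list of numbers, 7 for each row, row after row: the shift along the tool's x, y, z in cm, then the turn, a rotation vector about the tool's x, y, z in rad, then the finger opening in cm, from 0 to 9.4. A call has 1 to 20 rows; each row is the pose to reach, as a shift and turn from the pose measured when the call began, along the tool's axes at that moment; what a row does not reach only later rows make up. A row lasts 1/10 s, in which the tool goes at most 50 mm and 8.59 degrees, less where a joint would pass 70% of its speed; a pose out of reach is approached as far as the arm can. A call with a gripper value outside its range is refused whole. The fingers move at their own pace and stop on an object; the grip force is fixed at half the most. Time passes only in rows, so rows that repeat a pose let the fingers close. It gives the time, the measured TCP pose, the force and the opening at its end, in the units of the state.
- readout.get_state(): the state, without advancing time (a new reading comes with each control period).
- viewer.capture(name): name is "side" or "top"; returns (picture, depth): 420x560x3 uint8, red, green, blue; 420x560 float32, m along the optical axis (not along the pixel's ray), 0 where there is no reading.
- viewer.camera_info(name): a dict with "fx", "fy", "cx", "cy" (pixels), "rvec" (rotation vector, rad) and "tvec" (3), from world to camera coordinates, as OpenCV has them. Camera axes: x right, y down, z forward; pixel columns grow to the right and rows downward; lengths in m; the calibration is good to about 2 mm. A picture is of the moment at which its call begins. camera_info takes no time and is no camera call.
- env.finish_job(): hands the job in, once; it reports no verdict.
Trained networks look in the newest picture that a camera, given by its name, has taken for a name from the list of things; names that differ only in an ending like _2 or _b are one class to them, and where a whole thing is asked for, a point or a joint stands for the part that bears it (a point fixed in the world has none). Each returns a list of dicts, best first, with "conf" (0 to 1); they miss things now and then, are a little off and sometimes report something else, mostly with a low value. They report only what shows in the picture. A call takes as long as a camera call.
- nets.trace(target, camera): "region" (420x560 bool, what is visible of it) and "box" ([left, top, right, bottom] in pixels, round what is visible of it).
The state is a dict: "clock": time; "joint_pos": joint angles; "qvel": joint speeds; "tau": joint torques, N m; "tcp_pos": TCP position; "tool_rot": TCP orientation; "contact_force": force on the tool from outside, world axes, zero at the start; "moment": the same for the moment, N m; "gripper_width": finger opening in m.
Only numpy, scipy, OpenCV 4.12 (cv2) and the standard library are available. Lean on these libraries where they do the work, as an engineer would, in place of code of your own. Each camera call takes 0.05 s, during which the arm holds its last target. There are 200 camera calls.

TASK

Select third gear on the shift tower, with the lever free-standing at the end. With your fingertips gently push the lever along its H-shaped gate: to neutral (the cross-slot) if it stands in one of the left slots, across to the right, then forward until it is fully home in the third slot (far right as seen from the robot, marked by three rivets), without letting it dip into the fourth slot (near right) on the way. Only push the lever: do not pinch it or pull it up, and leave everything else on the bench where it is.

Things in the scene. Friction and masses are not known exactly. Their poses are not given: they have to be found in the camera images.
- tower: gear-shift tower fixed to the bench: dark steel foot plate 230 x 190 x 10 mm, aluminium housing 126 x 126 mm, on top a square steel gate plate 136 x 136 mm whose upper face is 112 mm above the bench. Origin: centre of the foot plate's underside, on the bench. Its x axis is forward (slots one and three; away from the robot within 30 degrees), y is to the left, z up
- gate (a point): centre of the H on the gate plate's upper face, 112 mm above the tower's origin. A 20 mm wide cross-slot (neutral) runs along the tower's y and joins a left channel at y +20 mm and a right one at y -20 mm, each 58 mm long, 17 mm wide. Far left is slot one, near left two, far right three, near right four, marked by one to four rivets
- knob (a point): centre of the black gear knob (38 mm across, 48 mm high) on top of the lever, a 12 mm steel rod; axes lean with the lever. The centre is 195 mm from the pivot, which is 35 mm above the tower's origin: 230 mm above the bench when upright, about 216 mm in the end of a slot, and then 51 mm off centre each way
- across (a joint): sideways lean of the lever, rad: 0 in the middle, -0.27 in the left channel, +0.27 in the right channel (to the right = tower's -y). The lever starts in the left channel
- forward (a joint): fore-and-aft lean of the lever, rad: 0 is neutral, +0.27 fully home in a front slot (one, three), -0.27 in a rear slot (two, four). The lever starts anywhere along the left channel. It can cross over only while this is within about 0.05 of 0. The joints are stiff: about 3 N at the knob moves the lever and it stays where it is left
- lift (a joint): how far the lever has been pulled up along its own axis, m: 0 is down (spring-loaded, about 20 N to pull up, 12 mm at most). It has to stay down
- spanner: steel open-ended spanner, 170 mm long, lying on the bench; a bystander, to be left alone. Origin: under its middle
- driver: screwdriver with a black handle, 200 mm long, lying on the bench; a bystander, to be left alone. Origin: under its middle
- bearing: steel bearing ring, 62 mm across, 16 mm high, lying flat; a bystander, to be left alone. Origin: at the foot, centre
- socket: steel wrench socket, 28 mm across, 38 mm high, standing upright; a bystander, to be left alone. Origin: at the foot, centre
- oil: grey plastic bottle, 64 mm across, 150 mm high, standing; a bystander, to be left alone. Origin: at the foot, centre
- jar: amber glass jar with a steel lid, 68 mm across, 85 mm high, standing; a bystander, to be left alone. Origin: at the foot, centre
- mug: white mug, 80 mm across, 90 mm high, standing; a bystander, to be left alone. Origin: at the foot, centre

How it is judged (in metres and radians):
On the way:
1. the lever has been brought across in neutral to the right-hand channel (value of joint across above 0.17 rad and value of joint forward between -0.13 and 0.13 rad), for 0.04 s.
At the end, for the whole second after the job is handed in: The lever rests in the third slot: right channel (across above 0.21 rad) and fully forward (forward above 0.23 of 0.27 rad), down and still; every bystander within 20 mm of where it stood (value of joint across above 0.21 rad and value of joint forward above 0.23 rad and value of joint lift below 0.003 m and velocity of joint across between -0.05 and 0.05 rad/s and velocity of joint forward between -0.05 and 0.05 rad/s and distance of each of spanner, driver, bearing, socket, oil, jar, mug from where it was at the start of the episode below 0.02 m); the robot touches nothing.
It fails at once if the lever dips into the fourth slot (near right) (value of joint across above 0.17 rad and value of joint forward below -0.14 rad).
It fails at once if the lever is pulled up (more than 5 mm) (value of joint lift above 0.005 m).
It fails at once if the lever is pinched, or it or the tower is pushed roughly (more than 35 N) (contact force between the fingers and tower above 35 N).
It fails at once if a bystander is moved by more than 20 mm (distance of any of spanner, driver, bearing, socket, oil, jar, mug from where it was at the start of the episode above 0.02 m).
It also fails if it takes over 64 s, if anything falls off the work surface, if the arm or the gripper's body presses on something with over 40 N, if the wrist force passes 120 N, or if a joint passes its speed limit or range.

## Working session

There is one attempt and no reset: what is moved stays moved. The work goes in short steps, Python scripts to look and compute and a tool call to move; the robot and the scene stay as the last step left them, time stands still between calls to the robot, and variables do not carry over. Pictures are saved under pics/ and viewed, about 8 in all and at most 12, crops included, and the job is handed in when it is done.

Besides the shell and the picture viewer there is one more tool, called after ">>>" as name(argument=value, ...) on one line, values as JSON. step_arm: Moves the arm, as the interface text tells. Its arguments: {"type":"object","properties":{"plan":{"type":"array"}},"required":["plan"]}

```bash
mkdir -p pics; cat > h.py <<'E'
import numpy as np, cv2
from station import readout, viewer, env, nets
def cap(n):
    im,d=viewer.capture(n); return im,d
def world(n,d,mask=None):
    c=viewer.camera_info(n); R=cv2.Rodrigues(np.array(c["rvec"],float))[0]; t=np.array(c["tvec"],float)
    v,u=np.nonzero((d>0)&(mask if mask is not None else True))
    z=d[v,u]; P=np.c_[(u-c["cx"])/c["fx"]*z,(v-c["cy"])/c["fy"]*z,z]
    return (P-t)@R, u, v
E
python3 - <<'E'
from h import *
print(env.tip_extent, readout.get_state())
for n in ("top","side"):
    im,d=cap(n); cv2.imwrite(f"pics/{n}0.png",im[:,:,::-1]); np.save(f"{n}0.npy",d)
    c=viewer.camera_info(n);R=cv2.Rodrigues(np.array(c["rvec"],float))[0];print(n,-R.T@np.array(c["tvec"]))
    for t in ("knob","tower","spanner","driver","bearing","socket","oil","jar","mug"):
        for r in nets.trace(t,n)[:1]:
            P,u,v=world(n,d,r["region"])
            if len(P): print(t,round(r["conf"],2),np.round(r["box"]),"med",np.median(P,0).round(3),"lo",np.percentile(P,3,axis=0).round(3),"hi",np.percentile(P,97,axis=0).round(3))
E
```

```text
0.025 {'clock': 0.0, 'joint_pos': array([ 6.04717676e+01,  1.72148540e+01,  8.71814158e+01,  4.42854630e-04,
        7.56712368e+01, -3.81640690e+00]), 'qvel': array([-0.06591879,  0.02669603,  0.00603839, -0.08119064, -0.01142636,
       -0.02473496]), 'tau': array([ 2.56388317e-03, -5.31794107e+01, -3.52744710e+01,  7.09523493e-02,
        2.43755017e-02, -1.36472077e-04]), 'tcp_pos': array([0.23849873, 0.49532616, 0.2298855 ]), 'tool_rot': array([-1.79995079e+02,  6.73284617e-02,  6.42880675e+01]), 'contact_force': array([ 0.10838118, -0.51560934,  0.69430754]), 'moment': array([-0.01563405,  0.04010887, -0.05785816]), 'gripper_width': 0.09410849560135237}
top [0.30156958 0.00307559 1.28464939]
knob 0.69 [278. 191. 300. 218.] med [0.512 0.002 0.233] lo [ 0.498 -0.037  0.075] hi [0.537 0.024 0.244]
tower 0.7 [266. 181. 335. 258.] med [ 0.484 -0.042  0.052] lo [ 0.382 -0.14   0.004] hi [0.606 0.045 0.232]
spanner 0.61 [284. 254. 335. 274.] med [ 0.357 -0.081  0.005] lo [ 0.329 -0.15  -0.001] hi [ 0.381 -0.     0.011]
driver 0.74 [341. 198. 348. 241.] med [ 0.483 -0.188  0.022] lo [ 
[... 879 characters left out ...]
 -0.079  0.008] lo [ 0.327 -0.154  0.001] hi [ 0.383 -0.003  0.012]
driver 0.93 [317. 257. 369. 305.] med [ 0.485 -0.192  0.023] lo [ 0.431 -0.205  0.013] hi [ 0.612 -0.176  0.028]
bearing 0.5 [242. 227. 267. 247.] med [0.422 0.077 0.016] lo [0.395 0.052 0.004] hi [0.45  0.107 0.021]
socket 0.41 [277. 204. 288. 221.] med [0.53  0.094 0.029] lo [0.522 0.086 0.007] hi [0.545 0.109 0.041]
oil 0.92 [223. 118. 241. 163.] med [0.548 0.399 0.083] lo [0.527 0.386 0.009] hi [0.579 0.426 0.151]
jar 0.56 [402. 317. 431. 359.] med [ 0.534 -0.419  0.08 ] lo [ 0.517 -0.446  0.008] hi [ 0.573 -0.388  0.089]
mug 0.97 [152. 158. 183. 196.] med [0.315 0.391 0.056] lo [0.262 0.374 0.001] hi [0.356 0.453 0.092]
```

```bash
python3 - <<'E'
from h import *
A=[];K=[];F=[]
for n in ("top","side"):
    P,_,_=world(n,np.load(f"{n}0.npy"))
    near=(np.abs(P[:,0]-.49)<.13)&(np.abs(P[:,1]+.045)<.12)
    g=P[near&(np.abs(P[:,2]-.112)<.004)]; k=P[near&(P[:,2]>.185)]; f=P[near&(np.abs(P[:,2]-.01)<.003)]
    for nm,q in(("gate",g),("foot",f)):
        print(n,nm,len(q),cv2.minAreaRect(q[:,:2].astype(np.float32)*1000), np.median(q[:,2]))
    print("knob",len(k),k.mean(0),k.min(0),k.max(0))
a=[]
for n in("top","side"):
    im=cv2.imread(f"pics/{n}0.png"); a.append(cv2.resize(im[150:320,220:370] ,None,fx=2.6,fy=2.6,interpolation=cv2.INTER_CUBIC))
cv2.imwrite("pics/a.png",np.hstack(a))
E
```

```text
top gate 1309 ((495.8870849609375, -47.22474670410156), (136.0358428955078, 135.64309692382812), 9.70698070526123) 0.11096077481581826
top foot 1178 ((487.2490539550781, -41.758567810058594), (257.6327819824219, 231.47998046875), 1.398858666419983) 0.009433421668877165
knob 170 [0.51686068 0.00733277 0.23462585] [ 0.50067914 -0.01223893  0.20824474] [0.53720964 0.02739746 0.24605196]
side gate 1749 ((497.40069580078125, -48.30724334716797), (138.3372802734375, 137.5213623046875), 9.689279556274414) 0.11283956601619662
side foot 1353 ((489.6722412109375, -42.56568908691406), (259.6033935546875, 233.31063842773438), 0.2373662292957306) 0.01052964973093624
knob 271 [ 0.51493582 -0.00098957  0.22782453] [ 0.50086122 -0.01541714  0.18518234] [0.53966886 0.02359729 0.24824338]
```

View pics/a.png

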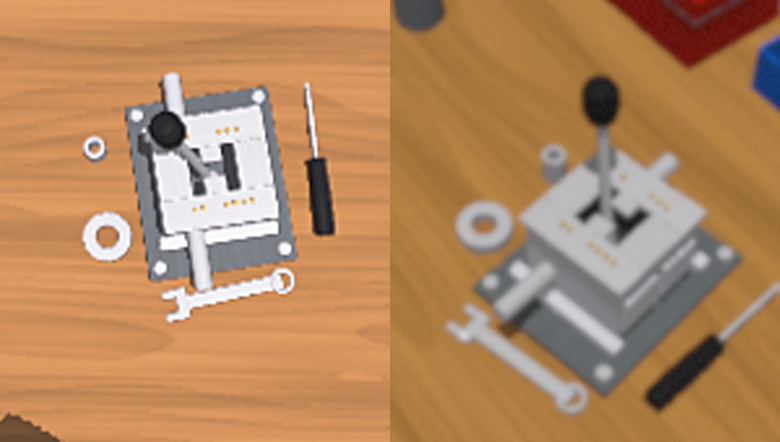

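View pics/side0.png

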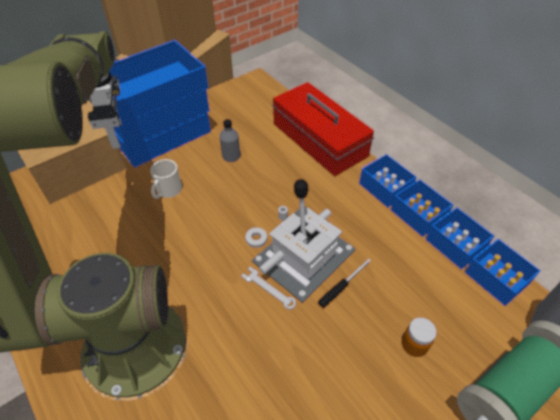

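>>> step_arm(plan=[0,0,-5,0,0,0,0,0,0,-10,0,0,0,0,-2,3.5,-10,0,0,-0.05,0,-4,7,-10,0,0,-0.1,0,-6,10.5,-10,0,0,-0.15,0,-8,14,-10,0,0,-0.2,0,-10.3,17.5,-10,0,0,-0.25,0,-12.3,21,-10,0,0,-0.3,0,-14.4,24.5,-10,0,0,-0.35,0,-16.4,28,-10,0,0,-0.4,0,-18.5,31.5,-10,0,0,-0.45,0,-20.5,35,-10,0,0,-0.5,0,-22.6,38.5,-10,0,0,-0.55,0,-24.6,42,-10,0,0,-0.618,0,-26.7,45.5,-10,0,0,-0.618,0,-28.3,48.3,-10,0,0,-0.618,0,-29.3,50,-10,0,0,-0.618,0,-29.3,50,-10,0,0,-0.618,0,-29.3,50,-10,0,0,-0.618,0])

```text
clock: 2.9
tcp_pos: [0.5618, 0.0148, 0.3303]
tool_rot: [-180.0, -0.0, 99.7]
contact_force: [-0.3, 0.5, 1.1]
gripper_width: 0.0004
```

```bash
cat >> h.py <<'E'
G=np.array([.4966,-.0477]); Y=np.radians(9.7); T=np.array([[np.cos(Y),np.sin(Y)],[-np.sin(Y),np.cos(Y)]])  # world->tower (fwd,left)
def tw(p): return T@(np.asarray(p)[:2]-G)
def status():
    s=readout.get_state(); p=s["tcp_pos"]
    print("t",round(s["clock"],2),"tcp fwd,left mm",(tw(p)*1000).round(1),"tip z",round(p[2]-.025,4),"rot",s["tool_rot"].round(2),"F",s["contact_force"].round(1),"w",s["gripper_width"])
def knob(n,name=None):
    im,d=cap(n)
    if name: cv2.imwrite(f"pics/{name}.png",cv2.resize(im[150:320,220:370][:,:,::-1],None,fx=3,fy=3,interpolation=cv2.INTER_CUBIC))
    P,u,v=world(n,d)
    q=np.c_[(P[:,:2]-G)@T.T,P[:,2]]
    dark=im[v,u].astype(int).max(1)<70
    m=dark&(np.abs(q[:,:2])<.1).all(1)&(q[:,2]>.19)&(q[:,2]<.255); k=q[m]*1000
    if len(k): print(n,"knob",m.sum(),"fwd %.0f..%.0f left %.0f..%.0f z %.0f..%.0f"%tuple(np.c_[k.min(0),k.max(0)].ravel()),"mean",k.mean(0).round(0))
E
python3 -c "
from h import *
status(); knob('top','b'); knob('side')"
```

```text
t 2.9 tcp fwd,left mm [74.8 50.6] tip z 0.3053 rot [-1.7998e+02 -1.0000e-02  9.9670e+01] F [-0.3  0.5  1.1] w 0.0003757129183462492
side knob 201 fwd 13..42 left 27..58 z 195..248 mean [ 25.  41. 230.]
```

View pics/b.png

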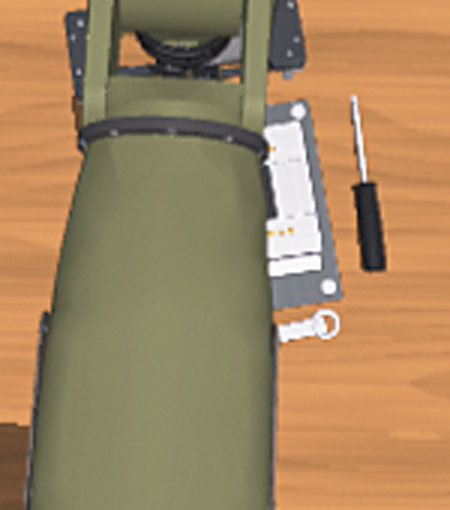

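>>> step_arm(plan=[0,0,3,0,0,0,0,0,0,6,0,0,0,0,0,0,9.5,0,0,0,0,0,0,9.5,0,0,0,0,0,-0.8,9.5,0,0,0,0,0,-1.2,9.5,0,0,0,0,0,-1.6,9.5,0,0,0,0,0,-2.0,9.5,0,0,0,0,0,-2.4,9.5,0,0,0,0,0,-2.8,9.5,0,0,0,0,0,-3.1,9.5,0,0,0,0,0,-3.4,9.5,0,0,0,0,0,-3.4,9.5,0,0,0,0])

```text
clock: 4.3
tcp_pos: [0.5278, 0.0096, 0.2356]
tool_rot: [-180.0, -0.0, 99.7]
contact_force: [1.7, 0.3, 1.4]
gripper_width: 0.0006
```

```bash
python3 -c "
from h import *
status(); knob('side','c')"
```

```text
t 4.3 tcp fwd,left mm [40.4 51.3] tip z 0.2106 rot [-180.     -0.     99.74] F [1.7 0.3 1.4] w 0.0006137203986075191
side knob 195 fwd -7..27 left 30..58 z 208..250 mean [  7.  41. 234.]
```

View pics/c.png

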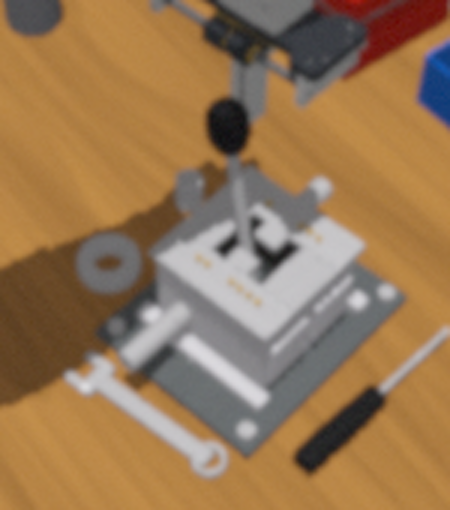

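>>> step_arm(plan=[0,-0.4,0,0,0,0,0,0,-0.8,0,0,0,0,0,0,-1.1,0,0,0,0,0,0,-1.35,0,0,0,0,0,0,-1.35,0,0,0,0,0,0,-1.35,0,0,0,0,0])

```text
clock: 4.95
tcp_pos: [0.5146, 0.0073, 0.2356]
tool_rot: [-180.0, -0.0, 99.7]
contact_force: [1.9, 0.4, 2.3]
gripper_width: 0.0004
```

```bash
python3 -c "
from h import *
status(); knob('side')"
```

```text
t 4.95 tcp fwd,left mm [27.  51.2] tip z 0.2106 rot [-180.     -0.     99.74] F [1.9 0.4 2.3] w 0.0003849284847180429
side knob 192 fwd -19..12 left 29..59 z 208..251 mean [ -6.  42. 235.]
```

>>> step_arm(plan=[0,1,0,0,0,0,0,0,2,0,0,0,0,0,2.5,2,0,0,0,0,0,4.8,2,0,0,0,0,0,4.8,0,0,0,0,0,0,4.8,-2.7,0,0,0,0,0,4.8,-2.7,0,0,0,0,0,3.8,-2.7,0,0,0,0,0,3.4,-2.7,0,0,0,0,0,2.9,-2.7,0,0,0,0,0,2.4,-2.7,0,0,0,0,0,1.9,-2.7,0,0,0,0,0,1.4,-2.7,0,0,0,0,0,0.9,-2.7,0,0,0,0,0,0.9,-2.7,0,0,0,0,0])

```text
clock: 6.5
tcp_pos: [0.4866, 0.0111, 0.2355]
tool_rot: [-180.0, 0.0, 99.7]
contact_force: [-0.3, 2.0, 0.9]
gripper_width: -0.0
```

```bash
python3 -c "
from h import *
status(); knob('side')"
```

```text
t 6.5 tcp fwd,left mm [ 0.  59.7] tip z 0.2105 rot [-179.98    0.     99.71] F [-0.3  2.   0.9] w -2.6154377440378723e-05
side knob 196 fwd -19..8 left 9..42 z 210..255 mean [ -7.  22. 239.]
```

>>> step_arm(plan=[-0.5,0,0,0,0,0,0,-1,0,0,0,0,0,0,-1.5,0,0,0,0,0,0,-2,0,0,0,0,0,0,-2.5,0,0,0,0,0,0,-3,0,0,0,0,0,0,-3.5,0,0,0,0,0,0,-4,0,0,0,0,0,0,-4.5,0,0,0,0,0,0,-5,0,0,0,0,0,0,-5.5,0,0,0,0,0,0,-6,0,0,0,0,0,0,-6.4,0,0,0,0,0,0,-6.8,0,0,0,0,0,0,-7.2,0,0,0,0,0,0,-7.2,0,0,0,0,0,0])

```text
clock: 8.15
tcp_pos: [0.4987, -0.0601, 0.2354]
tool_rot: [-180.0, 0.0, 99.7]
contact_force: [-0.1, 1.5, -1.0]
gripper_width: 0.0007
```

```bash
python3 -c "
from h import *
status(); knob('side','d')"
```

```text
t 8.15 tcp fwd,left mm [  0.  -12.5] tip z 0.2104 rot [-1.7998e+02  1.0000e-02  9.9690e+01] F [-0.1  1.5 -1. ] w 0.0006952705057611101
side knob 204 fwd -19..9 left -63..-31 z 194..253 mean [ -8. -49. 237.]
```

View pics/d.png

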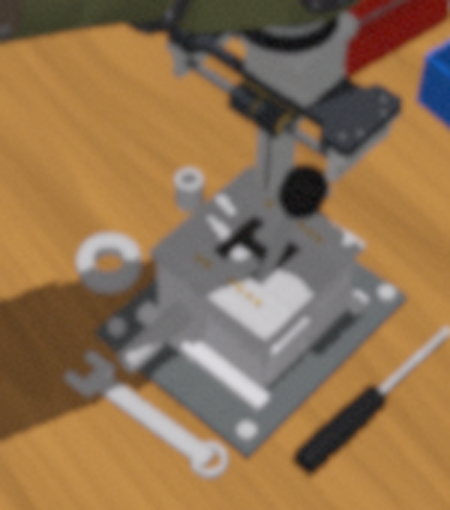

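>>> step_arm(plan=[-0.2,0,0,0,0,0,0,-0.35,0,0,0,0,0,0,-0.5,0,0,0,0,0,0,-0.6,0,0,0,0,0,0,-0.65,0,0,0,0,0,0])

```text
clock: 8.7
tcp_pos: [0.4998, -0.0663, 0.2355]
tool_rot: [-180.0, 0.0, 99.7]
contact_force: [-0.9, 2.1, -0.9]
gripper_width: 0.0006
```

```bash
python3 -c "
from h import *
status(); knob('side')"
```

```text
t 8.7 tcp fwd,left mm [  0.  -18.9] tip z 0.2105 rot [-1.7999e+02  1.0000e-02  9.9690e+01] F [-0.9  2.1 -0.9] w 0.0005926976816349362
side knob 201 fwd -19..12 left -70..-38 z 207..251 mean [ -8. -56. 237.]
```

>>> step_arm(plan=[1,0,0,0,0,0,0,2.2,0,0,0,0,0,0,2.2,-2.5,0,0,0,0,0,2.2,-4.8,0.6,0,0,0,0,2.2,-4.8,0.6,0,0,0,0,0,-4.8,0.6,0,0,0,0,-3.2,-4.8,0.6,0,0,0,0,-3.2,-4.8,0.6,0,0,0,0,-3.2,-3.6,0.6,0,0,0,0,-3.2,-3.1,0.6,0,0,0,0,-3.2,-2.6,0.6,0,0,0,0,-3.2,-2.1,0.6,0,0,0,0,-3.2,-1.6,0.6,0,0,0,0,-3.2,-1.1,0.6,0,0,0,0,-3.2,-0.6,0.6,0,0,0,0,-3.2,-0.1,0.6,0,0,0,0,-3.2,0.4,0.6,0,0,0,0,-3.2,0.9,0.6,0,0,0,0,-3.2,1.2,0.6,0,0,0,0,-3.2,1.2,0.6,0,0,0,0])

```text
clock: 10.75
tcp_pos: [0.5172, -0.0958, 0.2292]
tool_rot: [-180.0, -0.0, 99.7]
contact_force: [-2.0, 0.4, -0.6]
gripper_width: 0.0001
```

```bash
python3 -c "
from h import *
status(); knob('side','e')"
```

```text
t 10.75 tcp fwd,left mm [ 12.2 -50.8] tip z 0.2042 rot [-1.7996e+02 -1.0000e-02  9.9700e+01] F [-2.   0.4 -0.6] w 0.00011493316705697758
side knob 37 fwd 24..41 left -70..-59 z 214..242 mean [ 33. -65. 232.]
```

View pics/e.png

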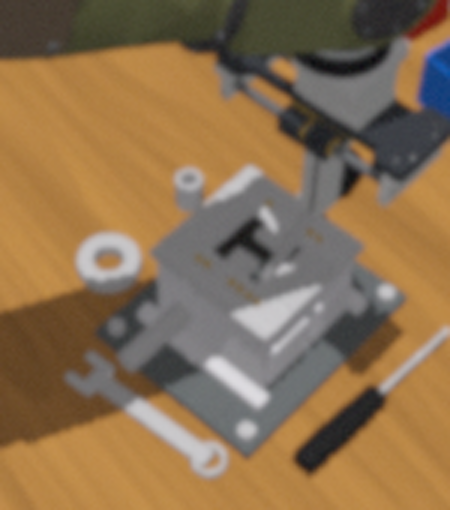

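>>> step_arm(plan=[0,0.3,0,0,0,0,0,0,0.6,0,0,0,0,0,0,0.8,0,0,0,0,0,0,1.0,0,0,0,0,0,0,1.1,0,0,0,0,0,0,1.1,0,0,0,0,0])

```text
clock: 11.4
tcp_pos: [0.528, -0.0939, 0.2292]
tool_rot: [-180.0, -0.0, 99.7]
contact_force: [-2.6, 0.0, -1.0]
gripper_width: 0.0002
```

Force is still only the sliding friction; continue in sub-millimetre increments to the stop.

>>> step_arm(plan=[0,0.1,0,0,0,0,0,0,0.15,0,0,0,0,0,0,0.2,0,0,0,0,0,0,0.2,0,0,0,0,0])

```text
clock: 11.8
tcp_pos: [0.5301, -0.0936, 0.2293]
tool_rot: [-180.0, 0.0, 99.7]
contact_force: [-2.6, 0.5, -0.6]
gripper_width: 0.0003
```

>>> step_arm(plan=[0,0.05,0,0,0,0,0,0,0.1,0,0,0,0,0,0,0.1,0,0,0,0,0])

```text
clock: 12.1
tcp_pos: [0.5311, -0.0934, 0.2293]
tool_rot: [-180.0, 0.0, 99.7]
contact_force: [-2.7, 0.5, -1.5]
gripper_width: 0.0004
```

```bash
python3 -c "
from h import *
status(); knob('side'); knob('top')"
```

```text
t 12.1 tcp fwd,left mm [ 26.3 -50.9] tip z 0.2043 rot [-179.97    0.     99.7 ] F [-2.7  0.5 -1.5] w 0.0004116752375896879
side knob 37 fwd 41..57 left -67..-58 z 213..242 mean [ 48. -64. 230.]
top knob 19 fwd 41..59 left -34..-27 z 213..231 mean [ 49. -30. 223.]
```

>>> step_arm(plan=[0,0.05,0,0,0,0,0,0,0.1,0,0,0,0,0,0,0.1,0,0,0,0,0])

```text
clock: 12.5
tcp_pos: [0.5321, -0.0933, 0.2292]
tool_rot: [-180.0, 0.0, 99.7]
contact_force: [-2.2, 0.4, -1.2]
gripper_width: 0.0005
```

>>> step_arm(plan=[0,0.05,0,0,0,0,0,0,0.1,0,0,0,0,0,0,0.1,0,0,0,0,0])

```text
clock: 12.8
tcp_pos: [0.533, -0.0931, 0.2291]
tool_rot: [-179.9, -0.0, 99.7]
contact_force: [-3.4, -0.3, -1.9]
gripper_width: 0.0006
```

>>> step_arm(plan=[0,0.05,0,0,0,0,0,0,0.1,0,0,0,0,0,0,0.1,0,0,0,0,0])

```text
clock: 13.1
tcp_pos: [0.5339, -0.0929, 0.229]
tool_rot: [-179.9, -0.0, 99.7]
contact_force: [-4.4, 0.1, -2.3]
gripper_width: 0.0006
```

>>> step_arm(plan=[0,0.05,0,0,0,0,0,0,0.1,0,0,0,0,0,0,0.1,0,0,0,0,0])

```text
clock: 13.4
tcp_pos: [0.5349, -0.0927, 0.2289]
tool_rot: [-179.9, -0.0, 99.7]
contact_force: [-4.7, 0.3, -3.9]
gripper_width: 0.0
```

>>> step_arm(plan=[0,-1,0,0,0,0,0,0,-3,0,0,0,0,0,0,-5,0,0,0,0,0,0,-7,-3,0,0,0,0,0,-7,-7,0,0,0,0,0,-7,-11,0,0,0,0,4,-9,-11,0,0,0,0,8,-11,-11,0,0,0,0,12,-12,-11,0,0,0,0,16,-13,-11,0,0,0,0,20,-13,-11,0,0,0,0,24,-13,-11,0,0,0,0,28,-13,-11,0,0,0,0,28,-13,-11,0,0,0,0,28,-13,-11,0,0,0,0])

```text
clock: 14.9
tcp_pos: [0.3595, 0.1616, 0.3395]
tool_rot: [180.0, -0.0, 99.8]
contact_force: [-0.0, -0.4, -0.8]
gripper_width: 0.0003
```

```bash
python3 -c "
from h import *
status(); knob('side'); knob('top')
a=[]
for n in('side','top'):
    im,d=cap(n); a.append(cv2.resize(im[170:300,230:360],None,fx=3,fy=3,interpolation=cv2.INTER_CUBIC))
    for t in ('spanner','driver','bearing','socket','oil','jar','mug'):
        for r in nets.trace(t,n)[:1]:
            P,u,v=world(n,d,r['region']); print(n,t,round(r['conf'],2),np.median(P,0).round(3))
cv2.imwrite('pics/f.png',np.hstack(a)[:,:,::-1])
"
```

```text
t 14.9 tcp fwd,left mm [-99.8 229.4] tip z 0.3145 rot [ 1.7999e+02 -3.0000e-02  9.9820e+01] F [-0.  -0.4 -0.8] w 0.0002925923509830652
side knob 189 fwd 32..64 left -68..-36 z 203..243 mean [ 44. -54. 229.]
top knob 159 fwd 34..71 left -63..-27 z 209..243 mean [ 50. -44. 231.]
side spanner 0.75 [ 0.355 -0.074  0.008]
side driver 0.77 [ 0.48  -0.194  0.023]
side bearing 0.82 [0.421 0.08  0.015]
side socket 0.64 [0.531 0.095 0.031]
side oil 0.95 [0.545 0.393 0.055]
side jar 0.92 [ 0.534 -0.418  0.075]
side mug 0.94 [0.312 0.391 0.055]
top spanner 0.7 [ 0.487 -0.043  0.055]
top driver 0.63 [ 0.48  -0.188  0.021]
top bearing 0.65 [0.426 0.081 0.015]
top socket 0.49 [0.535 0.101 0.033]
top oil 0.58 [0.547 0.406 0.099]
top jar 0.63 [ 0.542 -0.401  0.08 ]
top mug 0.83 [0.312 0.426 0.041]
```

View pics/f.png

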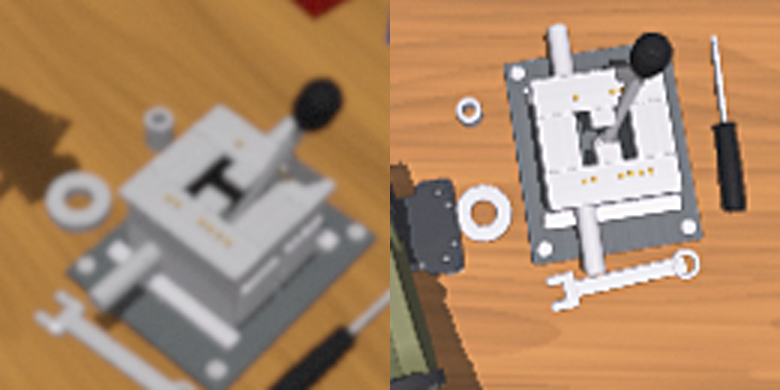

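```bash
python3 -c "
from h import *
print(env.finish_job())"
```

```text
the job is handed in; nothing more can be done
None
```

The lever is in third gear, free-standing, and the job is handed in; no verdict was reported. With closed fingertips I pushed it back from slot one to neutral. I then pushed it across to the right channel and forward until the resistance rose at the stop. After that I moved the arm well clear.

**Last checks:**
- **Position:** both cameras put the knob about 51–52 mm forward and 45–49 mm right of the gate centre. That is about 0.27 rad forward and 0.23–0.26 rad across, against the required 0.23 and 0.21.
- **Lift:** the knob's top is at 243 mm, where I'd expect it with the lever down.
- **Forces and time:** the tool forces I read at the end of each move stayed under about 6 N. The job was handed in at about 15 s on the robot's clock.
- **Bystanders:** none moved beyond measurement noise in the side view.

**Disagreements:**
- **Spanner:** in the top view the network mistook the tower for the spanner. The side view and the picture show the spanner where it was.
- **Forward stop:** the forward stop came about 4 mm of finger travel later than I'd worked out, and softly.

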